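# Put up the two chalkboard signs on the cheese counter

### The arm

A 6-joint arm with a two-finger parallel gripper is mounted at the origin on the work surface. World frame = base frame: x ahead of the robot, y to its left, z up, the work surface at z = 0. Lengths are in mm, angles in rad, forces in N, time in s.
With the tool pointing down it reaches from about 275 to 1000 mm from the base axis. Payload 8.4 kg.
Tool frame: the origin (TCP) lies midway between the tips of the shut fingers; the grasp point (between the pads) lies 19 mm behind it; z points along the fingers, y is the line along which they close (so a half turn about z gives the same grasp; the last joint's range is limited). The gripper opens to 85 mm and grips with 20 to 120 N. Pads are 22 mm wide; open, the fingers measure 114 mm over their backs; the gripper's body (76 mm by 85 mm) begins 54 mm behind the grasp point. The pads swing forward as they close: fully open they stand 13 mm farther back than shut.
Start: joints at [1.325, 0.353, 1.633, -0, 1.155, -0.002], TCP at [150.868, 606.52, 231.281] pointing down, gripper open.
Joint ranges: [-2.63, 2.63], [-0.92, 2.1], [0.06, 2.66], [-1.3, 4.44], [0, 2.69], [-3.02, 3.02]. Speed limits (rad/s): [2.22, 2.22, 2.79, 3.14, 3.14, 3.14].

### API

Orientations are given as [roll, pitch, yaw] about the fixed x, y, z axes, in that order (R = Rz(yaw) Ry(pitch) Rx(roll)).
In Python, from rig import r gives the robot as it stands.
- The arm moves only by the shell command python3 -m inch 'ROWS' [OPENING] [FORCE]. ROWS is JSON, a list that holds one entry, the list of rows, each a list of 6 numbers: the shift along the tool's x, y, z scaled (see below), then the turn, a rotation vector about the tool's x, y, z scaled (see below). In form: [[[tx, ty, tz, wx, wy, wz], ...]]. A call has 1 to 8 rows; each row is the pose to reach, as a shift and turn from the pose commanded when the call began, along the tool's axes at that moment, turning the shorter way round; what a row does not reach only later rows make up. The controller multiplies each number of a shift by 20 cm and each number of a turn by pi rad. A row lasts 1/12 s, in which the tool goes at most 41.7 mm and 7.16 degrees, less where a joint would pass 70% of its speed; a pose out of reach is approached as far as the arm can. A call with a number of a shift or a turn outside -1 to 1 is refused whole. A call with a gripper value outside its range is refused whole. OPENING is the gripper's target within -1 to 1 (fully open at 1, half-way at 0, shut at -1), set as the call begins (- or left out, the last holds). The fingers move at their own pace and stop on an object; FORCE is the grip in N (left out, the last holds). Time passes only in rows, so rows that repeat a pose let the fingers close. It gives the time, the measured TCP pose, the force, the opening and the grip force at its end, in the units of the state.
- r.sense(): the state, without advancing time (a new reading comes with each control period).
- r.grab_frame(name): name is "scene" or "top" or "wrist"; returns the picture (480x640x3 uint8, red, green, blue); there is no depth.
- r.camera_info(name): a dict with "K" (3x3 intrinsics, pixels), "rvec" (rotation vector, rad) and "tvec" (3), from world to camera coordinates, as OpenCV has them; the wrist camera has in their place "mount" (4x4, takes a point from camera to tool coordinates, whose origin is the TCP and whose axes are the flange's). Camera axes: x right, y down, z forward; pixel columns grow to the right and rows downward; lengths in mm; the calibration is good to about 2 mm. A picture is of the moment at which its call begins: read the wrist's pose just before it. camera_info takes no time and is no camera call.
- r.sign_off(): hands the job in; it is judged then, once.
The state is a dict: "clock": time; "qpos": joint angles; "qvel": joint speeds; "joint_efforts": joint torques, N m; "eef_pos": TCP position; "tcp_rot": TCP orientation; "contact_force": force on the tool from outside, world axes, zero at the start; "wrist_torque": the same for the moment, N m; "opening": opening from 0.0 (shut) to 1.0 (fully open); "grasp_force": force on a finger pad.
Only numpy, scipy, OpenCV 4.12 (cv2) and the standard library are available. Lean on these libraries where they do the work, as an engineer would, in place of code of your own. Each camera call takes 0.05 s, during which the arm holds its last target. There are 200 camera calls.

### The job

Put up both chalkboard signs from the rack: the taller sign on the stud of the tall stand, the smaller sign on the stud of the short stand. Press the large end of each sign's keyhole over the stud head, then slide the sign down until it is fully home on the stud, hanging straight and locked behind the head. Do not push aside or knock over anything else on the counter.

Things in the scene. Friction and masses are not known exactly. Their poses are not given: they have to be found in the camera images.
- tall_sign: Tall black chalkboard sign with wooden edge, the taller of two, loose, about 300 g: flat upright plate 8 mm thick (x), 110 wide (y), 170 high (z). On the middle of its top edge a wooden grip tab 12 thick (x), 36 wide (y), 50 high. A keyhole goes right through it; either face may face the stand. Origin: centre of the lower edge. Starts upright in a groove of the rack, x along the rack's x.
- tall_sign_slot (a point): Point on the tall sign's middle line, mid-thickness, where the stud's axis lies when the sign hangs fully home: in the keyhole's slot (15 mm wide, running up from the large end), 4.5 mm below the slot's upper end, 20 mm below the plate's top edge. Axes as the sign's.
- tall_sign_hole (a point): Centre of the large lower end of the tall sign's keyhole (eight-sided, 30 mm across flats), mid-thickness, 30 mm below the slot point. Axes as the sign's.
- small_sign: Small black chalkboard sign with wooden edge, the smaller of two, loose, about 220 g: flat upright plate 8 mm thick (x), 110 wide (y), 115 high (z). On the middle of its top edge a wooden grip tab 12 thick (x), 36 wide (y), 50 high. A keyhole goes right through it; either face may face the stand. Origin: centre of the lower edge. Starts upright in a groove of the rack, x along the rack's x.
- small_sign_slot (a point): Point on the small sign's middle line, mid-thickness, where the stud's axis lies when the sign hangs fully home: in the keyhole's slot (15 mm wide, running up from the large end), 4.5 mm below the slot's upper end, 20 mm below the plate's top edge. Axes as the sign's.
- small_sign_hole (a point): Centre of the large lower end of the small sign's keyhole (eight-sided, 30 mm across flats), mid-thickness, 30 mm below the slot point. Axes as the sign's.
- tall_stand: Tall wooden display stand, fixed, for the tall sign: base 110 mm (x) by 120 (y), 12 thick; upright post 70 wide (y), 18 thick, its flat front face at x = -10, its top 204 above the counter. A steel stud sticks out of the front face towards the stand's +x, 190 above the counter. Origin: centre of the base's underside.
- tall_stand_stud (a point): Point on the tall stand's stud axis, halfway along the shank. Shank 9 mm in diameter, 16 long (8 to the post's face, 8 to the head's inner face); round head 22 in diameter, 5 thick. Axes as the stand's: x points out along the stud.
- short_stand: Short wooden display stand, fixed, for the small sign: base 110 mm (x) by 120 (y), 12 thick; upright post 70 wide (y), 18 thick, its flat front face at x = -10, its top 149 above the counter. A steel stud sticks out of the front face towards the stand's +x, 135 above the counter. Origin: centre of the base's underside.
- short_stand_stud (a point): Point on the short stand's stud axis, halfway along the shank. Shank 9 mm in diameter, 16 long (8 to the post's face, 8 to the head's inner face); round head 22 in diameter, 5 thick. Axes as the stand's: x points out along the stud.
- rack: Fixed wooden rack, base 170 mm (x) by 150 (y), 10 thick, with two grooves along y at x = -35 and +35, each 11 wide between rails 8 thick; rail tops 45 above the counter, groove floors 10 above it, ends open. One sign stands in each groove; the tall sign's tab stands high beside the small one. Origin: centre of the underside.
- twine: Bystander: cone of pale twine, 72 mm in diameter at the foot, 112 mm high, loose. Origin at the centre of the underside.
- honey: Bystander: jar of amber honey, 64 mm in diameter, 95 mm high, loose. Origin at the centre of the underside.
- cheese: Bystander: small round orange-yellow cheese, 100 mm in diameter, 70 mm high, loose. Origin at the centre of the underside.
- bag_box: Bystander: open cardboard box of brown paper bags, 70 mm (x) by 90 mm (y), 105 mm high with the bags, loose. Origin at the centre of the underside.
Things that resemble listed ones, but are neither listed nor needed, are in the scene too. What is shaped like the short_stand but purple is not meant.

How it is judged (in metres and radians):
At the end, for the whole second after the job is handed in: Each sign hangs at rest on its own stand's stud: the stud point lies within 4 mm in height, 5 mm sideways and 6.5 mm along the stud of the sign's slot point (seated at the slot's upper end, between post and head), the sign within 0.2 rad of upright and square to the stand (x of tall_stand_stud in the frame of tall_sign_slot between -0.0065 and 0.0065 m and y of tall_stand_stud in the frame of tall_sign_slot between -0.005 and 0.005 m and z of tall_stand_stud in the frame of tall_sign_slot between -0.004 and 0.004 m and angle between each of tall_sign, small_sign's own z axis and vertical below 0.2 rad and angle between the x axis of tall_sign and the x axis of tall_stand, either way round below 0.2 rad and linear speed of each of tall_sign, small_sign below 0.03 m/s and x of short_stand_stud in the frame of small_sign_slot between -0.0065 and 0.0065 m and y of short_stand_stud in the frame of small_sign_slot between -0.005 and 0.005 m and z of short_stand_stud in the frame of small_sign_slot between -0.004 and 0.004 m and angle between the x axis of small_sign and the x axis of short_stand, either way round below 0.2 rad); the robot touches nothing.
It fails at once if the twine cone is pushed more than 30 mm or tipped over (distance of twine from where it was at the start of the episode above 0.03 m or angle between twine's own z axis and vertical above 0.5 rad).
It fails at once if the honey jar is pushed more than 30 mm or tipped over (distance of honey from where it was at the start of the episode above 0.03 m or angle between honey's own z axis and vertical above 0.5 rad).
It fails at once if the cheese is pushed more than 30 mm or tipped over (distance of cheese from where it was at the start of the episode above 0.03 m or angle between cheese's own z axis and vertical above 0.5 rad).
It fails at once if the box of bags is pushed more than 30 mm or tipped over (distance of bag_box from where it was at the start of the episode above 0.03 m or angle between bag_box's own z axis and vertical above 0.5 rad).
It also fails if it takes over 67 s, if anything falls off the work surface, if the arm or the gripper's body presses on something with over 40 N, if the wrist force passes 120 N, or if a joint passes its speed limit or range.

## Working session

There is one attempt and no reset: what is moved stays moved. The work goes in short steps, Python scripts to look and compute and a shell command to move; the robot and the scene stay as the last step left them, time stands still between calls to the robot, and variables do not carry over. Pictures are saved under pics/ and viewed, at most 10 in all, crops included, and the job is handed in when it is done.

```bash
ls; mkdir -p pics
python3 - <<'E'
from rig import r
import cv2
for n in("scene","top"):
    cv2.imwrite(f"pics/{n}0.png",r.grab_frame(n)[:,:,::-1])
    print(n,r.camera_info(n))
print(r.camera_info("wrist")); print(r.sense())
E
```

```text
pics
scene {'K': array([[586.1611436 ,   0.        , 312.22046088],
       [  0.        , 586.1611436 , 248.04729072],
       [  0.        ,   0.        ,   1.        ]]), 'rvec': array([ 0.92122799,  2.32789397, -1.23452251]), 'tvec': array([ 348.90084226, -120.45885847, 1720.22985485])}
top {'K': array([[495.14537963,   0.        , 314.85087394],
       [  0.        , 495.14537963, 240.2275386 ],
       [  0.        ,   0.        ,   1.        ]]), 'rvec': array([ 2.13066664, -2.12361318,  0.18876237]), 'tvec': array([  85.474562  ,  571.29049272, 1274.3000348 ])}
{'K': array([[345.39138446,   0.        , 318.75946004],
       [  0.        , 345.39138446, 237.52736594],
       [  0.        ,   0.        ,   1.        ]]), 'mount': array([[ 8.05571430e-04, -9.50435303e-01, -3.10921350e-01,
         8.06137583e+01],
       [ 9.99998906e-01,  3.80003321e-04,  1.42930673e-03,
        -4.67943614e-01],
       [-1.24031243e-03, -3.10922161e-01,  9.50434570e-01,
        -1.42797735e+02],
       [ 0.00000000e+00,  0.00000000e+00,  0.00000000e+00,
         1.00000000e+00]])}
{'clock': 0.1, 'qpos': array([ 1.32457523e+00,  3.53574244e-01,  1.63410655e+00, -2.23981661e-05,
        1.15523013e+00, -2.38212047e-03]), 'qvel': array([ 0.00138968, -0.00357715, -0.00220845,  0.00048242, -0.00094207,
        0.00245739]), 'joint_efforts': array([-5.27059747e-04, -6.06354547e+01, -3.42822468e+01, -6.38267193e-05,
        3.96814532e-03, -1.73069571e-05]), 'eef_pos': array([150.77616527, 606.06107125, 230.61965221]), 'tcp_rot': array([-3.14027434e+00,  1.73395427e-05,  2.89776274e+00]), 'contact_force': array([-0.86023563,  1.08161722,  0.32200271]), 'wrist_torque': array([-0.00314935, -0.00897054, -0.00247231]), 'grasp_force': 0.0, 'opening': 0.9966370563431987}
```

View pics/scene0.png

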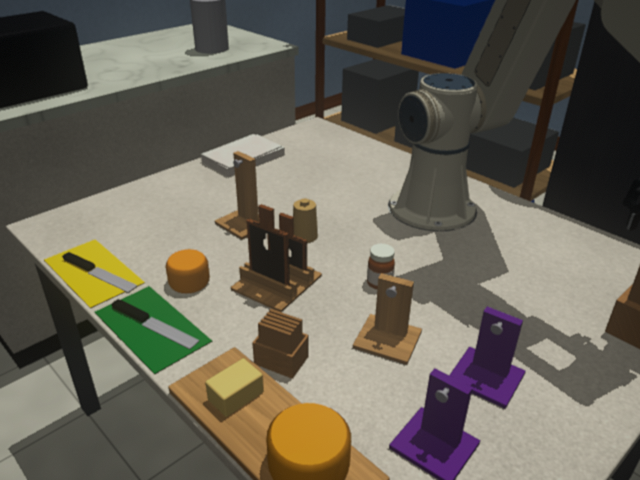

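View pics/top0.png

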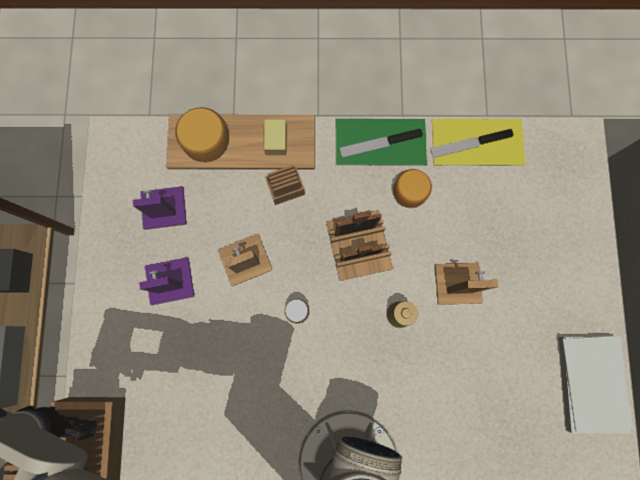

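The scene shows the rack at scene (275,270) / top (360,245). The tall stand is at top (460,283), the short wooden stand at top (245,258), and the purple decoys are on the left. Next I'll zoom in on these.

Run:
```python
import cv2,numpy as np
t=cv2.imread("pics/top0.png");s=cv2.imread("pics/scene0.png")
f=lambda im,x,y,w,h:cv2.resize(im[y:y+h,x:x+w],(400,300),interpolation=cv2.INTER_CUBIC)
a=np.vstack([np.hstack([f(t,320,200,80,60+20),f(t,425,250,80,60)]),np.hstack([f(t,205,225,80,60),f(s,210,145,120,160)])])
a=np.vstack([np.hstack([cv2.resize(t[200:284,316:400],(400,400)),cv2.resize(t[250:310,425:505],(400,300))[:300].copy() if 0 else cv2.copyMakeBorder(cv2.resize(t[250:310,425:505],(400,300)),0,100,0,0,0)])])
b=np.hstack([cv2.resize(t[230:290,210:280],(233,200)),cv2.resize(s[145:310,210:325],(139,200)),cv2.resize(s[270:365,350:425],(158,200))])
b=cv2.copyMakeBorder(b,0,0,0,800-b.shape[1],0)
cv2.imwrite("pics/z1.png",np.vstack([a,b]))
```

```text
(no output)
```

View pics/z1.png

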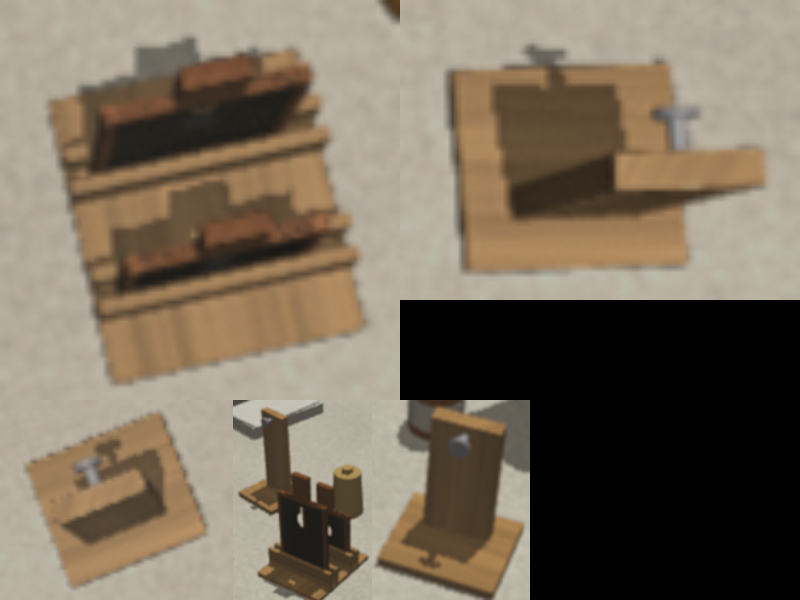

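Tall sign is in the far (+x) groove; its tab top is at crop (217,75), i.e. about top (361.6,215.7). The tall stand's post top spans about top (468–498,280–288), with the stud on the +x side. Now the positions, from the corners on the known-height planes.

```bash
cat > h.py <<'E'
import numpy as np,cv2
from scipy.spatial.transform import Rotation as R
from rig import r
def cam(n,st=None):
    c=r.camera_info(n);K=c["K"]
    if n!="wrist":
        M=R.from_rotvec(c["rvec"]).as_matrix();return K,M.T,-M.T@c["tvec"]
    T=R.from_euler('xyz',st["tcp_rot"]).as_matrix();m=c["mount"]
    return K,T@m[:3,:3],T@m[:3,3]+st["eef_pos"]
def onz(c,p,z):
    K,A,o=c;p=np.atleast_2d(p).astype(float);d=(A@np.linalg.inv(K)@np.c_[p,np.ones(len(p))].T).T
    return o+d*((z-o[2])/d[:,2])[:,None]
def proj(c,P):
    K,A,o=c;q=(K@A.T@(np.atleast_2d(P)-o).T).T;return q[:,:2]/q[:,2:]
def move(st,P,rpy):  # shift/turn row to reach pose
    T=R.from_euler('xyz',st["tcp_rot"]);G=R.from_euler('xyz',rpy)
    return np.round(np.r_[T.inv().apply(np.array(P)-st["eef_pos"])/200,(T.inv()*G).as_rotvec()/np.pi],4)
E
python3 - <<'E'
from h import *
c=cam("top");np.set_printoptions(precision=1,suppress=True)
def yaw(v):return np.degrees(np.arctan2(v[1],v[0]))
def rk(p):return np.array(p)*.21+[316,200]
def ts(p):return (np.array(p)-[400,0])*.2+[425,250]
def ss(p):return (np.array(p)-[0,400])*.3+[210,230]
# order: front-left, front-right, back-right, back-left (front=+x, up in image)
for n,f,p,z in(("rack",rk,[(52,100),(297,50),(370,325),(110,382)],10),
 ("tallbase",ts,[(450,70),(670,65),(687,268),(462,270)],12),
 ("tallposttop",ts,[(614,152),(765,148),(765,186),(614,190)],204),
 ("shortbase",ss,[(25,463),(160,412),(207,530),(72,585)],12),
 ("talltab",rk,[(177,68),(252,55),(257,82),(184,99)],230),
 ("smalltab",rk,[(200,225),(267,212),(273,236),(206,253)],175)):
    q=onz(c,f(p),z);m=q.mean(0);x=(q[0]+q[1]-q[2]-q[3])/2;y=(q[0]+q[3]-q[1]-q[2])/2
    print(n,m,"yawx",yaw(x),"yaw y",yaw(y)-90,np.linalg.norm(x[:2]),np.linalg.norm(y[:2]))
E
```

```text
rack [566.4 -35.7  10. ] yawx 12.38103748530687 yaw y 12.265409770139229 167.33054208669014 149.93916123554996
tallbase [ 460.  -302.6   12. ] yawx 1.3612728771231795 yaw y 1.0967217605347912 109.41978798568422 120.81291667691619
tallposttop [ 441.7 -304.1  204. ] yawx -3.2534324195271997 yaw y 1.705994637064407 17.71066342947915 70.33389902400184
shortbase [524.9 279.1  12. ] yawx 22.657621812226967 yaw y 21.985314864353143 107.68697904265191 118.3112668900825
talltab [596.5 -21.9 230. ] yawx 10.686237396995166 yaw y 11.8779458290268 14.798231300309478 37.107044328966616
smalltab [528.5 -35.7 175. ] yawx 12.041524771816157 yaw y 12.91133175925782 13.650288463676262 34.977282727668204
```

```bash
python3 -m inch '[[[-0.98,-0.838,-0.35,0,0,0.31],[-0.98,-0.838,-0.35,0,0,0.31],[-0.98,-0.838,-0.35,0,0,0.31],[-0.98,-0.838,-0.35,0,0,0.31],[-0.98,-0.838,-0.35,0,0,0.31],[-0.98,-0.838,-0.35,0,0,0.31],[-0.98,-0.838,-0.35,0,0,0.31],[-0.98,-0.838,-0.35,0,0,0.31]]]' 1 40 && python3 -m inch '[[[-0.973,0.255,0,0,0,0.0456],[-0.973,0.255,0,0,0,0.0456],[-0.973,0.255,0,0,0,0.0456],[-0.973,0.255,0,0,0,0.0456],[-0.973,0.255,0,0,0,0.0456],[-0.973,0.255,0,0,0,0.0456]]]' && python3 -m inch '[[[-0.72,0.307,0,0,0,0],[-0.72,0.307,0,0,0,0],[-0.72,0.307,0,0,0,0],[-0.72,0.307,0,0,0,0],[-0.72,0.307,0,0,0,0]]]' && python3 -m inch '[[[-0.72,0.307,0,0,0,0],[-0.72,0.307,0,0,0,0],[-0.72,0.307,0,0,0,0],[-0.72,0.307,0,0,0,0],[-0.72,0.307,0,0,0,0],[-0.72,0.307,0,0,0,0]]]'
python3 - <<'E'
from h import *
st=r.sense();cv2.imwrite("pics/w1.png",r.grab_frame("wrist")[:,:,::-1]);np.save("w1.npy",st,allow_pickle=True)
print(st["eef_pos"],np.degrees(st["tcp_rot"]),st["clock"])
E
```

```text
clock: 0.77
eef_pos: [302.7, 393.9, 302.5]
tcp_rot: [3.14, 0.0, 1.914]
contact_force: [0.3, 0.4, 0.2]
opening: 0.999
grasp_force: 0.0
clock: 1.27
eef_pos: [418.3, 227.2, 301.2]
tcp_rot: [3.141, 0.002, 1.777]
contact_force: [1.2, -0.1, 0.4]
opening: 0.995
grasp_force: 0.0
clock: 1.68
eef_pos: [508.3, 99.9, 301.0]
tcp_rot: [3.141, 0.002, 1.778]
contact_force: [0.2, -0.1, 0.3]
opening: 0.999
grasp_force: 0.0
clock: 2.18
eef_pos: [596.0, -25.0, 300.5]
tcp_rot: [-3.14, -0.001, 1.778]
contact_force: [-0.4, -0.1, -0.7]
opening: 0.998
grasp_force: 0.0
[596.00680841 -24.99552427 300.46893411] [-1.79925031e+02 -4.34625572e-02  1.01898800e+02] 2.1833
```

View pics/w1.png

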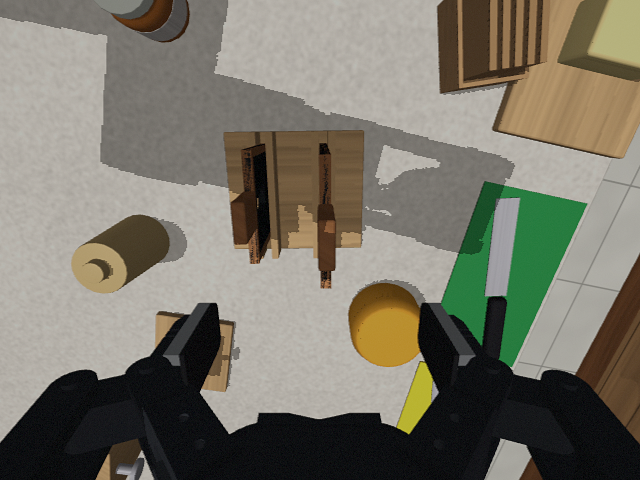

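The wrist view shows the tall tab as a brown bar at about (327,205–272). The plate's top edge runs from (324,145) to (326,288). I'll cast rays on both.

Run:
```python
from h import *
st=np.load("w1.npy",allow_pickle=True).item();c=cam("wrist",st);np.set_printoptions(precision=1,suppress=True)
im=cv2.imread("pics/w1.png")
print(onz(c,[(319,205),(335,205),(319,272),(335,272)],230))
print(onz(c,[(324,144),(326,288)],180))
ty=np.radians(12);e=np.array([np.cos(ty),np.sin(ty),0]);n=np.array([-np.sin(ty),np.cos(ty),0])
C=np.array([596.5,-25,230])
print(proj(c,[C+a*6*e+b*18*n for a in(-1,1) for b in(-1,1)]))
cv2.imwrite("pics/w1c.png",cv2.resize(im[130:300,220:380],(640,680))[:600])
```

```text
[[588.8   6.  230. ]
 [598.6   8.1 230. ]
 [598.3 -38.9 230. ]
 [608.8 -36.6 230. ]]
[[585.1  40.7 180. ]
 [611.6 -73.5 180. ]]
[[311.8 277.5]
 [311.4 226.3]
 [329.6 277.5]
 [330.1 226.3]]
```

View pics/w1c.png

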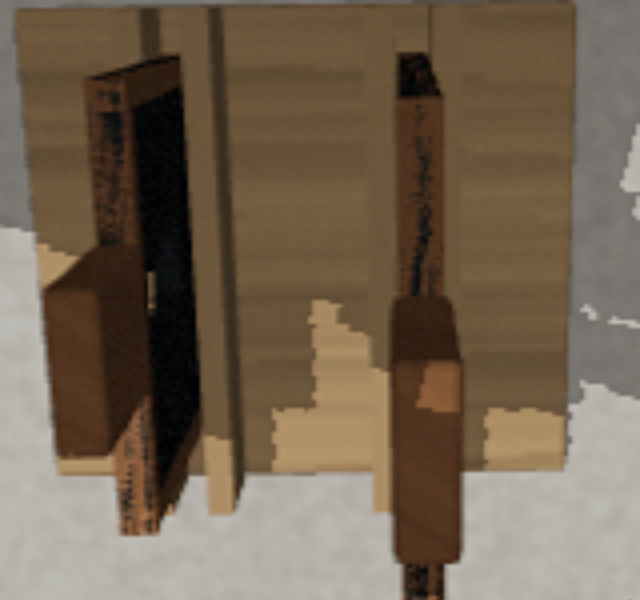

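The crop shows the tall tab top at px x 318.3–335.2, y 220–270.5, and the small tab top at about px (240.2,223.2).

Run:
```python
from h import *
st=np.load("w1.npy",allow_pickle=True).item();c=cam("wrist",st);np.set_printoptions(precision=1,suppress=True)
q=onz(c,[(318.3,220),(335,220),(318.3,270.5),(335.3,270.5)],230);print(q,q.mean(0))
s=onz(c,[(231.8,202.5),(246.2,202.5),(234.5,244.2),(248,243.8)],175);print(s,s.mean(0))
P=q.mean(0);P[2]=195
print(move(r.sense(),P,[np.pi,0,np.radians(102.2)]))
```

```text
[[590.3  -3.6 230. ]
 [600.8  -1.4 230. ]
 [597.6 -37.9 230. ]
 [608.7 -35.5 230. ]] [599.4 -19.6 230. ]
[[523.4 -18.4 175. ]
 [534.5 -16.  175. ]
 [530.1 -52.7 175. ]
 [540.9 -50.  175. ]] [532.2 -34.3 175. ]
[ 0.   0.   0.5 -0.  -0.  -0. ]
```

```bash
python3 -m inch '[[[0.023,0.022,0.3,0,0,0],[0.023,0.022,0.537,0,0,0],[0.023,0.022,0.537,0,0,0],[0.023,0.022,0.537,0,0,0],[0.023,0.022,0.537,0,0,0],[0.023,0.022,0.537,0,0,0]]]' && python3 -m inch '[[[0,0,0,0,0,0],[0,0,0,0,0,0],[0,0,0,0,0,0],[0,0,0,0,0,0],[0,0,0,0,0,0],[0,0,0,0,0,0],[0,0,0,0,0,0],[0,0,0,0,0,0]]]' -1 60
```

```text
clock: 2.73
eef_pos: [600.0, -18.1, 195.9]
tcp_rot: [3.139, 0.0, 1.782]
contact_force: [-0.5, -0.2, 1.1]
opening: 1.002
grasp_force: 0.0
clock: 3.4
eef_pos: [599.5, -19.2, 194.2]
tcp_rot: [3.141, 0.0, 1.781]
contact_force: [-0.2, -0.4, 3.7]
opening: 0.134
grasp_force: 59.6
```

```bash
python3 -m inch '[[[0,0,-0.2,0,0,0],[0,0,-0.4,0,0,0],[0,0,-0.4,0,0,0],[0,0,-0.4,0,0,0]]]' && python3 -m inch '[[[-0.2,-0.055,0,0,0,0],[-0.4,-0.11,0,0,0,0],[-0.6,-0.16,0,0,0,0],[-0.8,-0.22,0,0,0,0],[-0.91,-0.25,0,0,0,0],[-0.91,-0.25,0,0,0,0]]]' && python3 -m inch '[[[-0.13,-0.16,0,0,0,0.02],[-0.26,-0.32,0,0,0,0.04],[-0.386,-0.491,0.04,0,0,0.06],[-0.386,-0.491,0.09,0,0,0.06],[-0.386,-0.491,0.09,0,0,0.06],[-0.386,-0.491,0.09,0,0,0.06]]]'
python3 - <<'E'
from h import *
st=r.sense();cv2.imwrite("pics/w2.png",r.grab_frame("wrist")[:,:,::-1]);np.save("w2.npy",st,allow_pickle=True)
c=cam("wrist",st);print(proj(c,[[471,-303,190],[450,-303,190]]),st["clock"])
E
```

```text
clock: 3.73
eef_pos: [600.3, -19.1, 275.8]
tcp_rot: [3.138, 0.001, 1.781]
contact_force: [-0.3, -0.2, -2.8]
opening: 0.131
grasp_force: 60.7
clock: 4.23
eef_pos: [586.4, -212.0, 271.3]
tcp_rot: [-3.138, 0.0, 1.777]
contact_force: [0.9, -2.0, -2.5]
opening: 0.129
grasp_force: 60.6
clock: 4.73
eef_pos: [507.4, -302.6, 254.1]
tcp_rot: [-3.139, -0.002, 1.592]
contact_force: [0.6, -0.4, -2.9]
opening: 0.13
grasp_force: 60.9
[[263.48083607 255.18248944]
 [230.70686594 254.48214522]] 4.7333
```

View pics/w2.png

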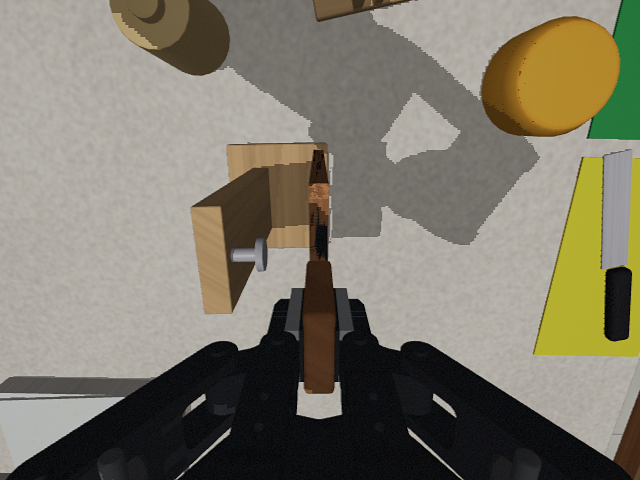

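Wrist view: stud head is centred at about (262,254.5) and the shank at row 255. The post's front top edge runs (219,203)–(233,312), and the tab top spans x 304–335, y 340–393. The head prediction, (263.5,255.2), is within about 1 mm.

Run:
```python
from h import *
np.set_printoptions(precision=3,suppress=True)
st=np.load("w2.npy",allow_pickle=True).item();c=cam("wrist",st);z=st["eef_pos"][2]
p=onz(c,[(219,203),(233,312),(192,208),(204.5,313.5)],204);print(p)
for i in(0,2):
  d=p[i]-p[i+1];print("yaw",np.degrees(np.arctan2(d[1],d[0]))-90,np.linalg.norm(d))
print("head",onz(c,[(268,254.5),(256,254.5)],190))
h=cv2.cvtColor(cv2.imread("pics/w2.png"),cv2.COLOR_BGR2GRAY)
im=cv2.imread("pics/w2.png").astype(int)
tabt=z+36
print("tab",onz(c,[(304,262+78),(305.5,392.5),(334.5,392.5),(335,340)],tabt), "eef",st["eef_pos"],np.degrees(st["tcp_rot"]))
cv2.imwrite("pics/w2c.png",cv2.resize(cv2.imread("pics/w2.png")[130:400,180:360],(400,600),interpolation=cv2.INTER_CUBIC))
```

```text
[[ 448.849 -266.385  204.   ]
 [ 452.984 -336.481  204.   ]
 [ 433.186 -269.65   204.   ]
 [ 434.861 -337.98   204.   ]]
yaw 3.3753008181451776 70.21835934400461
yaw 1.4045980444848993 68.35087303766805
head [[ 473.909 -302.466  190.   ]
 [ 466.218 -302.642  190.   ]]
tab [[ 501.307 -296.809  290.115]
 [ 502.076 -320.054  290.115]
 [ 513.12  -319.784  290.115]
 [ 512.47  -296.543  290.115]] eef [ 507.356 -302.59   254.115] [-179.849   -0.142   91.196]
```

View pics/w2c.png

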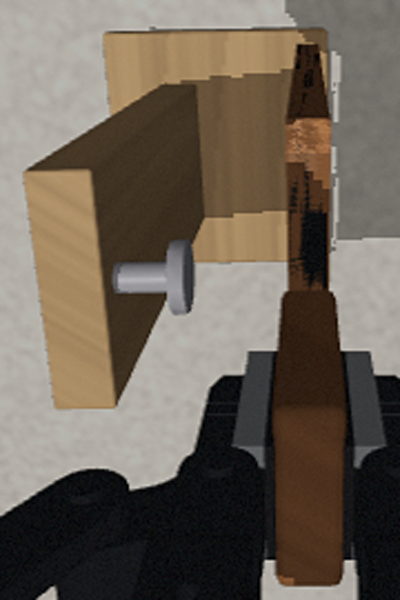

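```bash
python3 -m inch '[[[0,-0.05,0,0,0,0],[0,-0.09,0,0,0,0],[0,-0.12,0,0,0,0],[0,-0.14,0,0,0,0],[0,-0.16,0,0,0,0],[0,-0.16,0,0,0,0]]]' && python3 -m inch '[[[0,-0.02,0,0,0,0],[0,-0.04,0,0,0,0],[0,-0.06,0,0,0,0],[0,-0.08,0,0,0,0],[0,-0.08,0,0,0,0],[0,-0.08,0,0,0,0]]]'
python3 - <<'E'
from h import *
st=r.sense();print(st["eef_pos"],st["contact_force"],np.degrees(st["tcp_rot"]))
cv2.imwrite("pics/w3.png",r.grab_frame("wrist")[130:430,170:470,::-1])
E
```

```text
clock: 5.28
eef_pos: [475.6, -304.0, 256.1]
tcp_rot: [-3.142, 0.0, 1.592]
contact_force: [0.1, -0.7, -3.9]
opening: 0.133
grasp_force: 60.9
clock: 5.78
eef_pos: [460.1, -304.5, 255.9]
tcp_rot: [3.141, 0.0, 1.592]
contact_force: [-0.5, 0.5, -3.2]
opening: 0.133
grasp_force: 60.9
[ 460.07715538 -304.51993482  255.94403016] [-0.48097531  0.48443266 -3.16567959] [1.79994034e+02 1.78370948e-03 9.12077272e+01]
```

View pics/w3.png

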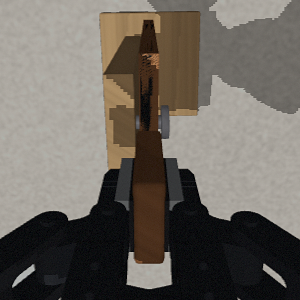

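The head is through the keyhole, with the plate between head and post. Now I'll slide it down.

```bash
python3 -m inch '[[[0.006,0,0.02,0,0,0],[0.006,0,0.045,0,0,0],[0.006,0,0.07,0,0,0],[0.006,0,0.095,0,0,0],[0.006,0,0.12,0,0,0],[0.006,0,0.14,0,0,0],[0.006,0,0.14,0,0,0],[0.006,0,0.14,0,0,0]]]' && python3 -m inch '[[[0,0,0.005,0,0,0],[0,0,0.01,0,0,0],[0,0,0.015,0,0,0],[0,0,0.015,0,0,0],[0,0,0.015,0,0,0]]]'
```

```text
clock: 6.5
eef_pos: [460.1, -303.2, 227.5]
tcp_rot: [-3.141, -0.0, 1.592]
contact_force: [-0.5, 0.5, -3.9]
opening: 0.137
grasp_force: 60.9
clock: 6.92
eef_pos: [460.2, -303.3, 224.9]
tcp_rot: [3.142, 0.0, 1.592]
contact_force: [0.0, -0.8, -2.8]
opening: 0.128
grasp_force: 60.9
```

```bash
python3 -m inch '[[[0,0,0.005,0,0,0],[0,0,0.01,0,0,0],[0,0,0.01,0,0,0],[0,0,0.01,0,0,0]]]' && python3 -m inch '[[[0,0,0.005,0,0,0],[0,0,0.01,0,0,0],[0,0,0.01,0,0,0],[0,0,0.01,0,0,0]]]'
```

```text
clock: 7.25
eef_pos: [460.5, -303.4, 223.9]
tcp_rot: [3.141, 0.0, 1.592]
contact_force: [-0.9, 1.8, 5.2]
opening: 0.136
grasp_force: 62.5
clock: 7.58
eef_pos: [460.6, -303.5, 223.5]
tcp_rot: [3.14, 0.001, 1.592]
contact_force: [-6.3, 4.6, 20.4]
opening: 0.132
grasp_force: 64.6
```

Seated: contact force rises at z≈223.7, against 224 expected. Release and go up.

```bash
python3 -m inch '[[[0,0,-0.008,0,0,0],[0,0,-0.008,0,0,0]]]' && python3 -m inch '[[[0,0,0,0,0,0],[0,0,0,0,0,0],[0,0,0,0,0,0],[0,0,0,0,0,0],[0,0,0,0,0,0],[0,0,0,0,0,0]]]' 0 60 && python3 -m inch '[[[0,0,-0.15,0,0,0],[0,0,-0.35,0,0,0],[0,0,-0.5,0,0,0],[0,0,-0.5,0,0,0],[0,0,-0.5,0,0,0]]]'
python3 - <<'E'
from h import *
st=r.sense();print(st["eef_pos"],np.degrees(st["tcp_rot"]))
a=r.grab_frame("wrist");b=r.grab_frame("scene")[130:310,200:340]
cv2.imwrite("pics/w4.png",np.hstack([a[60:420,160:480],cv2.resize(b,(280,360),interpolation=cv2.INTER_CUBIC)])[:,:,::-1])
E
```

```text
clock: 7.75
eef_pos: [460.5, -303.4, 223.8]
tcp_rot: [3.141, 0.001, 1.592]
contact_force: [-3.8, 1.7, 10.6]
opening: 0.129
grasp_force: 62.9
clock: 8.25
eef_pos: [460.2, -303.3, 222.3]
tcp_rot: [-3.141, -0.0, 1.592]
contact_force: [-0.1, 0.5, 0.3]
opening: 0.494
grasp_force: 0.0
clock: 8.67
eef_pos: [461.1, -303.9, 324.4]
tcp_rot: [3.138, 0.002, 1.592]
contact_force: [-1.7, 0.5, -1.4]
opening: 0.498
grasp_force: 0.0
[ 461.10313828 -303.86946387  324.38393286] [1.79814968e+02 1.31931785e-01 9.12234743e+01]
```

View pics/w4.png

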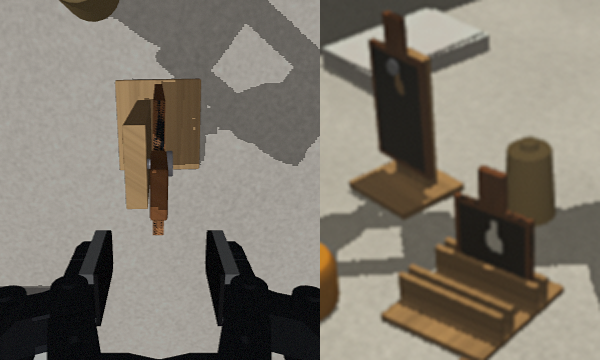

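The tall sign hangs on its stud: the wrist crop shows the plate between post and head, and the scene crop shows it upright with the stud in the slot. Next, the small sign.

```bash
python3 -m inch '[[[0.7,0.19,0,0,0,-0.061],[0.7,0.19,0,0,0,-0.061],[0.7,0.19,0,0,0,-0.061],[0.7,0.19,0,0,0,-0.061],[0.7,0.19,0,0,0,-0.061]]]' && python3 -m inch '[[[0.591,0.311,0,0,0,0],[0.591,0.311,0,0,0,0],[0.591,0.311,0,0,0,0],[0.591,0.311,0,0,0,0],[0.591,0.311,0,0,0,0],[0.591,0.311,0,0,0,0]]]'
python3 - <<'E'
from h import *
print(move(r.sense(),[532,-34.5,139],[np.pi,0,np.radians(102.2)]).tolist(), r.sense()["eef_pos"])
E
```

```text
clock: 9.18
eef_pos: [495.1, -158.7, 320.8]
tcp_rot: [-3.14, -0.003, 1.787]
contact_force: [0.7, -0.3, -0.4]
opening: 0.499
grasp_force: 0.0
clock: 9.68
eef_pos: [530.5, -34.2, 321.3]
tcp_rot: [-3.139, 0.0, 1.785]
contact_force: [-0.7, -1.2, 0.6]
opening: 0.499
grasp_force: 0.0
[-0.0029, 0.0089, 0.9116, -0.0007, 0.0001, 0.0005] [530.53320544 -34.19544989 321.32661673]
```

```bash
python3 -m inch '[[[-0.002,0.007,0.2,0,0,0],[-0.002,0.007,0.4,0,0,0],[-0.002,0.007,0.6,0,0,0],[-0.002,0.007,0.8,0,0,0],[-0.002,0.007,0.91,0,0,0],[-0.002,0.007,0.91,0,0,0],[-0.002,0.007,0.91,0,0,0]]]' && python3 -m inch '[[[0,0,0,0,0,0],[0,0,0,0,0,0],[0,0,0,0,0,0],[0,0,0,0,0,0],[0,0,0,0,0,0],[0,0,0,0,0,0]]]' -1 60
```

```text
clock: 10.27
eef_pos: [531.4, -35.4, 139.7]
tcp_rot: [-3.139, -0.0, 1.782]
contact_force: [0.1, 0.7, -0.1]
opening: 0.502
grasp_force: 0.0
clock: 10.77
eef_pos: [533.3, -34.5, 142.6]
tcp_rot: [3.139, 0.001, 1.784]
contact_force: [-1.7, -2.3, 6.2]
opening: 0.132
grasp_force: 58.8
```

```bash
python3 -m inch '[[[0,0,-0.2,0,0,0],[0,0,-0.4,0,0,0],[0,0,-0.55,0,0,0],[0,0,-0.55,0,0,0],[0,0,-0.55,0,0,0]]]' && python3 -m inch '[[[0.2,0.065,0,0,0,0],[0.4,0.13,0,0,0,0],[0.6,0.195,0,0,0,0],[0.79,0.26,0,0,0,0],[0.79,0.26,0,0,0,0]]]' && python3 -m inch '[[[0.2,0.065,0,0,0,-0.02],[0.4,0.13,0,0,0,-0.04],[0.6,0.195,0,0,0,-0.056],[0.79,0.26,0,0,0,-0.056],[0.79,0.26,0,0,0,-0.056]]]' && python3 -m inch '[[[0,0,0.13,0,0,0],[0,0,0.25,0,0,0],[0,0,0.25,0,0,0],[0,0,0.25,0,0,0]]]'
python3 - <<'E'
from h import *
st=r.sense();a=r.grab_frame("wrist");np.save("w5.npy",st,allow_pickle=True);np.save("w5i.npy",a)
c=cam("wrist",st);print(st["eef_pos"],np.degrees(st["tcp_rot"]));print(proj(c,[[523+.925*10.5,278.3+.379*10.5,135]]))
cv2.imwrite("pics/w5.png",cv2.resize(a[130:400,140:460],(710,600),interpolation=cv2.INTER_CUBIC)[:,:,::-1])
E
```

```text
clock: 11.18
eef_pos: [533.8, -34.0, 253.3]
tcp_rot: [3.136, 0.002, 1.784]
contact_force: [0.2, 0.3, -3.4]
opening: 0.128
grasp_force: 60.4
clock: 11.6
eef_pos: [549.7, 137.7, 249.2]
tcp_rot: [-3.141, -0.003, 1.787]
contact_force: [0.9, -0.6, -2.1]
opening: 0.127
grasp_force: 60.4
clock: 12.02
eef_pos: [567.0, 303.4, 248.9]
tcp_rot: [3.141, -0.003, 1.963]
contact_force: [0.9, -0.8, -2.8]
opening: 0.133
grasp_force: 60.6
clock: 12.35
eef_pos: [565.8, 296.1, 198.4]
tcp_rot: [-3.137, 0.0, 1.96]
contact_force: [-0.3, -0.3, -3.2]
opening: 0.129
grasp_force: 60.6
[565.78633961 296.07556921 198.35197674] [-1.79715572e+02  2.63291166e-02  1.12289685e+02]
[[264.32204004 256.55655688]]
```

View pics/w5.png

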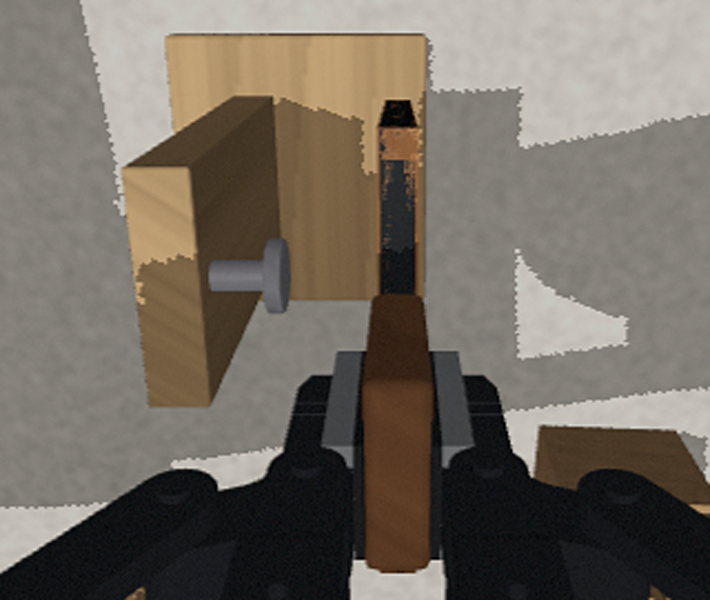

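Wrist view: stud head centre is at about px (264.8,254), against (264.3,256.6) predicted. The tab top spans px x 303.6–335.2, y 301–387. Its apparent size suggests checking its height over the TCP.

Run:
```python
from h import *
np.set_printoptions(precision=1,suppress=True)
for f,x0,x1,y0,y1 in(("w2.npy",303.8,333,312.3,391),("w5.npy",303.6,335.2,301,387)):
    st=np.load(f,allow_pickle=True).item();c=cam("wrist",st);T=R.from_euler('xyz',st["tcp_rot"])
    for h in(30,36,42,46):
        q=onz(c,[(x0,y0),(x1,y0),(x0+2,y1),(x1,y1)],st["eef_pos"][2]+h)
        t=T.inv().apply(q-st["eef_pos"]);print(f,h,"w",t[:2,0].mean()-t[2:,0].mean(),"th",t[1,1]-t[0,1],"cen",t.mean(0))
st=np.load("w5.npy",allow_pickle=True).item();c=cam("wrist",st);T=R.from_euler('xyz',st["tcp_rot"])
q=onz(c,[(264.8,254),(259,254),(271,254)],135);print(q,T.inv().apply(q-st["eef_pos"]))
p=onz(c,[(140+190/2.2188,130+167/2.222),(140+210/2.2188,130+406/2.222)],149);d=p[0]-p[1];print(p,np.degrees(np.arctan2(d[1],d[0]))-90,np.linalg.norm(d))
a=np.load("w5i.npy");cv2.imwrite("pics/tmp.png",a[:,:,::-1])
# tab rows profile along centre column
for f,im in(("w2",cv2.imread("pics/w2.png")[:,:,::-1]),("w5",a)):
    print(f,[int(v) for v in im[255:400:3,319].astype(int).sum(1)], [int(v) for v in im[360,294:346:1].astype(int)[:,0]])
```

```text
w2.npy 30 w 35.72270383669867 th 10.797299663877464 cen [ -3.8  -0.6 -30. ]
w2.npy 36 w 33.82587171909522 th 10.223976186476134 cen [  0.7  -0.6 -36. ]
w2.npy 42 w 31.929039601491755 th 9.65065270907486 cen [  5.1  -0.6 -42. ]
w2.npy 46 w 30.664484856422845 th 9.26843705747405 cen [  8.1  -0.7 -46. ]
w5.npy 30 w 38.50891488607023 th 11.547393477102787 cen [ -0.5  -0.3 -30. ]
w5.npy 36 w 36.459883859651 th 10.932965166700978 cen [  3.8  -0.3 -36. ]
w5.npy 42 w 34.41085283323183 th 10.318536856299147 cen [  8.1  -0.3 -42. ]
w5.npy 46 w 33.04483214895235 th 9.908917982698089 cen [ 10.9  -0.3 -46. ]
[[532.4 284.  135. ]
 [529.  282.6 135. ]
 [536.1 285.6 135. ]] [[  1.6 -35.1  63.5]
 [  1.5 -38.8  63.5]
 [  1.6 -31.2  63.5]]
[[502.1 309.4 149. ]
 [528.3 245.3 149. ]] 22.23949765227657 69.26809341471584
w2 [25, 68, 97, 103, 103, 118, 102, 110, 100, 99, 94, 99, 87, 102, 94, 91, 100, 97, 96, 112, 146, 144, 161, 159, 168, 163, 157, 147, 153, 146, 147, 154, 161, 156, 152, 159, 164, 160, 157, 164, 163, 154, 151, 146, 162, 160, 231, 528, 522] [12, 17, 10, 14, 14, 20, 20, 21, 22, 14, 63, 69, 75, 79, 80, 81, 82, 81, 85, 84, 82, 81, 79, 83, 83, 79, 81, 80, 79, 79, 81, 80, 78, 78, 78, 80, 78, 73, 73, 74, 38, 11, 21, 26, 23, 19, 9, 18, 14, 14, 17, 13]
w5 [63, 64, 61, 116, 121, 123, 120, 111, 110, 110, 110, 106, 101, 117, 105, 112, 158, 175, 185, 183, 192, 190, 186, 177, 179, 185, 185, 179, 183, 189, 190, 188, 192, 195, 189, 184, 186, 183, 178, 175, 168, 182, 178, 178, 77, 561, 556, 570, 555] [17, 9, 21, 17, 19, 22, 27, 27, 29, 22, 34, 75, 85, 87, 91, 92, 93, 90, 92, 87, 91, 93, 90, 90, 90, 89, 90, 90, 90, 92, 92, 92, 95, 96, 95, 95, 93, 90, 89, 60, 29, 27, 24, 28, 24, 15, 13, 18, 15, 18, 15, 11]
```

```bash
python3 -m inch '[[[0.002,-0.05,-0.007,0,0,0],[0.002,-0.09,-0.007,0,0,0],[0.002,-0.12,-0.007,0,0,0],[0.002,-0.13,-0.007,0,0,0],[0.002,-0.13,-0.007,0,0,0]]]' && python3 -m inch '[[[0,-0.02,0,0,0,0],[0,-0.04,0,0,0,0],[0,-0.06,0,0,0,0],[0,-0.08,0,0,0,0],[0,-0.095,0,0,0,0],[0,-0.095,0,0,0,0],[0,-0.095,0,0,0,0]]]'
python3 - <<'E'
from h import *
st=r.sense();T=R.from_euler('xyz',st["tcp_rot"])
print(T.inv().apply(np.array([532.4,284,135])-[.925*10.5,.379*10.5,0]-st["eef_pos"]),st["eef_pos"])
np.save("w6.npy",st,allow_pickle=True);np.save("w6i.npy",r.grab_frame("wrist"))
E
```

```text
clock: 12.82
eef_pos: [542.6, 287.2, 202.7]
tcp_rot: [3.141, -0.0, 1.96]
contact_force: [-0.1, 0.5, -2.1]
opening: 0.135
grasp_force: 60.6
clock: 13.4
eef_pos: [533.4, 283.7, 203.7]
tcp_rot: [3.122, -0.001, 1.96]
contact_force: [24.7, 10.0, -17.3]
opening: 0.136
grasp_force: 77.2
[  0.61740649 -12.59863792  68.50786195] [533.37705686 283.66878773 203.73759807]
```

```bash
python3 - <<'E'
from h import *
st=r.sense();T=R.from_euler('xyz',st["tcp_rot"]);f=T.inv().apply(st["contact_force"]);m=st["wrist_torque"]
print(f,"world m",m,"tool m",T.inv().apply(m))
E
python3 -m inch '[[[0,0.05,0,0,0,0],[0,0.1,0,0,0,0],[0,0.1,0,0,0,0],[0,0.1,0,0,0,0]]]'
python3 - <<'E'
from h import *
np.set_printoptions(precision=3,suppress=True)
for i in range(3):
    st=r.sense();print(st["eef_pos"],st["wrist_torque"],st["contact_force"],st["clock"]);a=r.grab_frame("wrist")
im=a.astype(int)
print([int(v) for v in im[280:400:2,319].sum(1)],[int(v) for v in im[360,294:346,0]],[int(v) for v in im[375,294:346,0]])
E
```

```text
[-0.15411243 26.35363649 17.19131147] world m [ 2.27283526 -5.90632739 -0.26079908] tool m [-6.32732622 -0.14002551  0.25265665]
clock: 13.78
eef_pos: [543.7, 287.6, 201.4]
tcp_rot: [-3.14, 0.0, 1.96]
contact_force: [-1.1, -0.5, -2.0]
opening: 0.128
grasp_force: 60.3
[543.671 287.608 201.441] [-0.044  0.     0.036] [-1.117 -0.451 -1.952] 13.7833
[543.275 287.447 201.422] [ 0.041 -0.007 -0.017] [ 0.304  0.209 -1.764] 13.8333
[543.183 287.387 201.458] [-0.002  0.017  0.027] [-0.089 -0.537 -2.257] 13.8833
[98, 112, 108, 96, 106, 96, 101, 111, 110, 101, 120, 148, 164, 173, 174, 182, 191, 189, 188, 184, 187, 182, 177, 181, 179, 179, 173, 176, 174, 182, 174, 182, 178, 184, 190, 188, 196, 191, 185, 180, 180, 182, 183, 187, 178, 174, 170, 160, 169, 172, 170, 175, 170, 135, 580, 547, 554, 558, 556, 560] [15, 14, 17, 18, 12, 20, 29, 24, 26, 25, 35, 71, 80, 86, 90, 90, 89, 89, 89, 89, 88, 87, 88, 88, 88, 88, 87, 90, 90, 89, 92, 92, 91, 94, 92, 93, 89, 89, 87, 58, 30, 26, 27, 32, 25, 12, 13, 16, 15, 16, 16, 19] [13, 17, 19, 19, 15, 43, 34, 25, 26, 25, 36, 69, 80, 81, 86, 86, 85, 87, 88, 87, 88, 87, 88, 82, 86, 82, 83, 83, 81, 84, 85, 81, 85, 86, 86, 86, 87, 83, 85, 55, 26, 27, 29, 27, 21, 13, 16, 21, 19, 20, 13, 17]
```

Run:
```python
from h import *
from scipy.optimize import least_squares
np.set_printoptions(precision=2,suppress=True)
ci=r.camera_info("wrist");m=ci["mount"];c=(ci["K"],m[:3,:3],m[:3,3])
S=np.array([[55,-50],[18,-50],[18,0],[-18,0.]])
def rows(p):
    x,h,t=p;C,s=np.cos(t),np.sin(t)
    X=x+S[:,0]*C+S[:,1]*s; U=h-S[:,0]*s+S[:,1]*C   # t>0: top leans to +tool x
    return proj(c,np.c_[X,0*X,-U])[:,1]
for n,o in(("w2",[183,261,313.5,393]),("w5",[187,263,302.5,387.5])):
    s=least_squares(lambda p:rows(p)-o,[0,36,0]);print(n,s.x[:2],np.degrees(s.x[2]),s.fun)
print(rows([0,36,0]))
```

```text
w2 [-1.76 33.94] -0.9525473829467607 [ 1.34 -1.93 -0.37  0.8 ]
w5 [ 0.35 31.52] 4.779364981457853 [ 1.06 -1.48 -0.3   0.6 ]
[182.69 258.62 311.29 394.64]
```

The keyhole didn't line up because the small sign tilted about 5° in the grip. I'll turn the tool to straighten it and shift a little.

```bash
python3 -m inch '[[[0.0105,0.01,0,0,0.0294,0],[0.0105,0.01,0,0,0.0294,0],[0.0105,0.01,0,0,0.0294,0],[0.0105,0.01,0,0,0.0294,0]]]'
python3 - <<'E'
from h import *
np.set_printoptions(precision=2,suppress=True)
st=r.sense();print(st["eef_pos"],np.degrees(st["tcp_rot"]))
a=r.grab_frame("wrist").astype(int)
print([int(v) for v in a[170:200,319].sum(1)],[int(v) for v in a[250:320:2,319].sum(1)],[int(v) for v in a[376:396,319].sum(1)])
p=np.array([522.7,280,135])-st["eef_pos"];u=np.radians(22.3);print("stud rel: along x-hat %.1f side(toolx) %.1f"%(p[0]*np.cos(u)+p[1]*np.sin(u),-p[0]*np.sin(u)+p[1]*np.cos(u)))
E
```

```text
clock: 14.27
eef_pos: [545.0, 289.9, 201.9]
tcp_rot: [-3.141, -0.09, 1.959]
contact_force: [-0.5, 0.5, -1.8]
opening: 0.13
grasp_force: 60.4
[544.99 289.93 201.9 ] [-179.98   -5.16  112.24]
[448, 443, 444, 456, 396, 61, 102, 113, 109, 113, 108, 110, 118, 67, 84, 99, 77, 256, 293, 376, 342, 350, 384, 332, 368, 313, 328, 338, 340, 305] [238, 249, 255, 255, 246, 296, 170, 114, 112, 106, 115, 121, 115, 115, 106, 101, 106, 113, 102, 109, 110, 101, 114, 104, 121, 143, 229, 249, 279, 282, 287, 287, 299, 294, 304] [164, 167, 161, 169, 163, 166, 166, 166, 157, 153, 163, 372, 531, 521, 522, 524, 530, 536, 542, 545]
stud rel: along x-hat -24.4 side(toolx) -0.7
```

```bash
python3 -m inch '[[[0,-0.02,0,0,0,0],[0,-0.04,0,0,0,0],[0,-0.055,0,0,0,0],[0,-0.055,0,0,0,0],[0,-0.055,0,0,0,0]]]'
```

```text
clock: 14.73
eef_pos: [534.7, 286.4, 202.0]
tcp_rot: [3.141, -0.092, 1.96]
contact_force: [-0.8, 0.4, -2.3]
opening: 0.135
grasp_force: 60.4
```

No contact now at +13.5 mm, where the head would already be inside the hole. Continuing.

```bash
python3 -m inch '[[[0,-0.02,0,0,0,0],[0,-0.04,0,0,0,0],[0,-0.055,0,0,0,0],[0,-0.065,0,0,0,0],[0,-0.065,0,0,0,0],[0,-0.065,0,0,0,0]]]'
python3 - <<'E'
from h import *
st=r.sense();p=np.array([522.7,280,135])-st["eef_pos"];u=np.radians(22.3);print("stud rel: along x-hat %.1f side(toolx) %.1f"%(p[0]*np.cos(u)+p[1]*np.sin(u),-p[0]*np.sin(u)+p[1]*np.cos(u)),st["contact_force"])
E
```

```text
clock: 15.23
eef_pos: [522.9, 281.4, 202.0]
tcp_rot: [3.141, -0.092, 1.96]
contact_force: [1.0, -0.1, -2.6]
opening: 0.129
grasp_force: 60.3
stud rel: along x-hat -0.7 side(toolx) -1.2 [ 0.95083519 -0.12837199 -2.61154979]
```

```bash
python3 -m inch '[[[-0.0018,0,0.02,0,0,0],[-0.0041,0,0.045,0,0,0],[-0.0065,0,0.07,0,0,0],[-0.0088,0,0.095,0,0,0],[-0.0111,0,0.12,0,0,0],[-0.0125,0,0.135,0,0,0],[-0.0125,0,0.135,0,0,0]]]' && python3 -m inch '[[[-0.0005,0,0.005,0,0,0],[-0.001,0,0.01,0,0,0],[-0.001,0,0.01,0,0,0],[-0.001,0,0.01,0,0,0]]]'
```

```text
clock: 15.82
eef_pos: [522.4, 281.2, 173.7]
tcp_rot: [-3.14, -0.092, 1.96]
contact_force: [0.9, -0.6, -1.9]
opening: 0.132
grasp_force: 60.3
clock: 16.15
eef_pos: [523.1, 281.5, 173.0]
tcp_rot: [3.141, -0.092, 1.96]
contact_force: [-0.7, 0.3, -2.4]
opening: 0.13
grasp_force: 60.5
```

```bash
python3 -m inch '[[[-0.0005,0,0.005,0,0,0],[-0.001,0,0.01,0,0,0],[-0.001,0,0.01,0,0,0],[-0.001,0,0.01,0,0,0]]]' && python3 -m inch '[[[-0.0005,0,0.005,0,0,0],[-0.001,0,0.01,0,0,0],[-0.001,0,0.01,0,0,0],[-0.001,0,0.01,0,0,0]]]'
```

```text
clock: 16.48
eef_pos: [523.3, 281.6, 172.5]
tcp_rot: [3.14, -0.093, 1.96]
contact_force: [-3.5, -2.8, 11.5]
opening: 0.131
grasp_force: 62.6
clock: 16.82
eef_pos: [523.5, 281.7, 172.2]
tcp_rot: [3.139, -0.093, 1.96]
contact_force: [-8.0, -5.8, 27.1]
opening: 0.134
grasp_force: 64.9
```

```bash
python3 -m inch '[[[0,0,-0.015,0,0,0],[0,0,-0.015,0,0,0],[0,0,-0.015,0,0,0]]]' && python3 -m inch '[[[0,0,0,0,0,0],[0,0,0,0,0,0],[0,0,0,0,0,0],[0,0,0,0,0,0],[0,0,0,0,0,0],[0,0,0,0,0,0]]]' 0 60 && python3 -m inch '[[[0.015,0,-0.15,0,0,0],[0.03,0,-0.35,0,0,0],[0.045,0,-0.5,0,-0.03,0],[0.045,0,-0.5,0,-0.03,0],[0.045,0,-0.5,0,-0.03,0],[0.045,0,-0.5,0,-0.03,0]]]'
python3 - <<'E'
from h import *
np.set_printoptions(precision=1,suppress=True)
st=r.sense();a=r.grab_frame("wrist");c=cam("wrist",st)
g=cv2.cvtColor(a,cv2.COLOR_RGB2HSV)
# tab-top prediction if hung: plate top 155, tab top 205, centre at stud (522.7,280)
e=np.array([.925,.379,0]);n=np.array([-.379,.925,0]);C=np.array([522.7,280,205])
def far(z):return proj(c,[[522.7,280,z]])
q=proj(c,[C+s*6*e+t*18*n for s,t in((-1,-1),(1,-1),(1,1),(-1,1))]);print("pred tab",q,st["eef_pos"],np.degrees(st["tcp_rot"]))
m=((a[:,:,0].astype(int)-a[:,:,2]>35)&(a[:,:,0]<150)).astype(np.uint8)
x,y=q.mean(0).astype(int)
print([tuple(int(w) for w in a[k,x]) for k in range(y-40,y+50,5)])
print([tuple(int(w) for w in a[y,k]) for k in range(x-24,x+25,3)])
print("plate far top pred",proj(c,[C-[0,0,50]+55*n*t for t in(-1,1)]))
np.save("w7i.npy",a)
E
```

```text
clock: 17.07
eef_pos: [523.6, 281.4, 172.6]
tcp_rot: [3.14, -0.093, 1.96]
contact_force: [-1.2, -1.7, 8.0]
opening: 0.13
grasp_force: 62.1
clock: 17.57
eef_pos: [523.0, 281.1, 171.5]
tcp_rot: [-3.141, -0.092, 1.96]
contact_force: [0.4, 0.0, 0.4]
opening: 0.499
grasp_force: 0.0
clock: 18.07
eef_pos: [522.6, 281.0, 271.6]
tcp_rot: [-3.141, 0.001, 1.96]
contact_force: [-0.6, 0.2, -1.2]
opening: 0.498
grasp_force: 0.0
pred tab [[310.3 281.2]
 [328.3 281.2]
 [328.9 229.4]
 [310.  229.4]] [522.6 281.  271.6] [-180.     0.1  112.3]
[(60, 41, 24), (51, 35, 25), (48, 30, 19), (48, 29, 17), (84, 54, 32), (86, 55, 31), (83, 54, 34), (81, 54, 34), (82, 52, 30), (86, 56, 33), (83, 54, 32), (80, 51, 31), (81, 53, 32), (78, 50, 31), (85, 55, 31), (68, 43, 26), (78, 44, 21), (183, 179, 171)]
[(110, 87, 61), (109, 88, 61), (109, 88, 63), (115, 92, 65), (113, 92, 65), (80, 68, 53), (77, 48, 28), (86, 55, 35), (82, 52, 30), (84, 53, 33), (83, 54, 35), (76, 50, 32), (119, 115, 109), (122, 119, 113), (122, 118, 112), (123, 119, 114), (120, 118, 112)]
plate far top pred [[319.2 295.7]
 [319.5 161.7]]
```

Run:
```python
from h import *
np.set_printoptions(precision=1,suppress=True)
r_=r.sense();im=r.grab_frame("scene");c=cam("scene")
for n,S,yaw,H in(("small",[522.7,280,135],22.3,115),("tall",[459,-302.6,190],1.8,170)):
    u=np.radians(yaw);nn=np.array([-np.sin(u),np.cos(u),0]);e=np.array([np.cos(u),np.sin(u),0]);S=np.array(S,float)+4*e
    P=[S+55*nn*t+[0,0,z] for t in(-1,1) for z in(20,20-H)];q=proj(c,P);tab=proj(c,[S+18*nn*t+[0,0,70] for t in(-1,1)])
    print(n,"pred plate",q.tolist(),"tab top",tab)
    m=(im.max(2)<40).astype(np.uint8)
    x0,y0=q.min(0).astype(int)-12;x1,y1=q.max(0).astype(int)+12
    N,l,s,_=cv2.connectedComponentsWithStats(m[y0:y1,x0:x1]);i=1+np.argmax(s[1:,4])
    k,_=cv2.findContours((l==i).astype(np.uint8),cv2.RETR_EXTERNAL,cv2.CHAIN_APPROX_NONE)
    hull=cv2.approxPolyDP(cv2.convexHull(max(k,key=len)),4,True)[:,0]+[x0,y0];print("black",hull.tolist(),s[i])
    t=tab.mean(0).astype(int);print("col at tab",[tuple(int(v) for v in im[y,t[0]]) for y in range(t[1]-8,t[1]+10,2)])
print(r_["contact_force"])
```

```text
small pred plate [[366.23329923719507, 275.10894108075473], [363.27898361484483, 318.4805190968522], [419.2485718825026, 289.15876348091075], [413.38105306631087, 333.12724401775324]] tab top [[385.5 259.3]
 [403.3 263.7]]
black [[370, 281], [414, 292], [410, 329], [368, 318]] [  16   18   48   49 1522]
col at tab [(147, 144, 130), (158, 154, 139), (174, 168, 152), (145, 130, 111), (71, 50, 36), (62, 43, 31), (54, 40, 29), (53, 39, 29), (54, 39, 29)]
tall pred plate [[223.97989632835518, 148.69804682687763], [228.88976065860072, 204.5154360574546], [250.83139490105964, 161.61430562300222], [254.32684651748787, 218.91834345263607]] tab top [[231.3 135. ]
 [240.3 139.1]]
black [[226, 153], [247, 164], [250, 213], [231, 203]] [ 15  17  25  61 920]
col at tab [(75, 73, 65), (73, 71, 64), (73, 71, 64), (88, 71, 58), (113, 68, 42), (61, 42, 30), (51, 37, 29), (51, 38, 28), (53, 40, 30)]
[ 0.2  0.8 -1.1]
```

```bash
python3 -c "
from rig import r
print(r.sign_off())"
```

```text
the job is handed in; nothing more can be done
None
```

Both signs are hung on their own stands' studs and the job is handed in after about 18 s of the 67 s allowed; camera and contact-force checks put both fully home and upright, though the hand-in gave back no verdict.

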